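# Dispense one battery cell and slide it to the tester

### The arm

A 6-joint arm with a two-finger parallel gripper is mounted at the origin on the work surface. World frame = base frame: x ahead of the robot, y to its left, z up, the work surface at z = 0. Lengths are in mm, angles in degrees, forces in N, time in s.
With the tool pointing down it reaches from about 275 to 850 mm from the base axis. Payload 19 kg.
Tool frame: the origin (TCP) lies at the very end of the fingers, on their centre line; the grasp point (between the pads) lies 19 mm behind it; y points along the fingers, x is the direction in which the jaws open and shut, and the axes are right-handed (so a half turn about y gives the same grasp; the last joint's range is limited). The gripper opens to 85 mm and grips with 20 to 120 N. Pads are 22 mm wide; open, the fingers measure 114 mm over their backs; the gripper's body (76 mm by 85 mm) begins 54 mm behind the grasp point. The pads swing forward as they close: fully open they stand 13 mm farther back than shut.
Start: joints at [62.051, 8.623, 82.357, -0, 89.026, -7.678], TCP at [199.22, 539.353, 231.267] pointing down, gripper open.
Joint ranges: [-160.23, 160.23], [-39.13, 120.54], [6.94, 153.29], [-79.49, 259.48], [9.18, 160.14], [-161.06, 161.06]. Speed limits (degrees/s): [108.29, 108.29, 127.2, 172.46, 172.46, 172.46].

### API

Orientations are given as [roll, pitch, yaw] about the fixed x, y, z axes, in that order (R = Rz(yaw) Ry(pitch) Rx(roll)).
In Python, from rig import ctrl gives the robot as it stands.
- The arm moves only by the tool drive_tool, never from a script. Its arguments are lists of equal length, an entry for each row: "angular": the turn, a rotation vector about the tool's x, y, z in degrees, a list of three; "linear": the shift along the tool's x, y, z in mm, a list of three; "fingers": the closure in counts, from 0 (fully open) to 255 (shut). A call has exactly 8 rows; each row is the pose to reach, as a shift and turn from the pose commanded when the call began, along the tool's axes at that moment; what a row does not reach only later rows make up. A row lasts 1/8 s, in which the tool goes at most 62.5 mm and 10.7 degrees, less where a joint would pass 70% of its speed; a pose out of reach is approached as far as the arm can. A call with a gripper value outside its range is refused whole. The fingers move at their own pace and stop on an object; "newtons" is the grip in N (left out, the last holds). Time passes only in rows, so rows that repeat a pose let the fingers close, or fill a call up. It gives the time, the measured TCP pose, the force and the opening at its end, in the units of the state.
- ctrl.observe(): the state, without advancing time (a new reading comes with each control period).
- ctrl.grab_frame(name): name is "scene" or "top"; returns the picture (400x640x3 uint8, red, green, blue); there is no depth.
- ctrl.calibration(name): a dict with "fx", "fy", "cx", "cy" (pixels), "dist_coeffs" ([k1, k2, p1, p2, k3] as OpenCV has them; the pictures are not rectified), "world_from_camera" (4x4, takes a point from camera to world coordinates). Camera axes: x right, y down, z forward; pixel columns grow to the right and rows downward; lengths in mm; the calibration is good to about 2 mm. A picture is of the moment at which its call begins. calibration takes no time and is no camera call.
- ctrl.hand_in(): hands the job in, once; it reports no verdict.
Trained networks look in the newest picture that a camera, given by its name, has taken for a name from the list of things; names that differ only in an ending like _2 or _b are one class to them, and where a whole thing is asked for, a point or a joint stands for the part that bears it (a point fixed in the world has none). Each returns a list of dicts, best first, with "p" (0 to 1); they miss things now and then, are a little off and sometimes report something else, mostly with a low value. They report only what shows in the picture. A call takes as long as a camera call. They do not tell look-alikes from the thing itself.
- ctrl.regions_of(name, camera): "region" (400x640 bool, what is visible of it) and "uv" ([column, row] in pixels, amid what is visible of it).
The state is a dict: "time": time; "q": joint angles; "qd": joint speeds; "joint_efforts": joint torques, N m; "eef_pos": TCP position; "tool_rot": TCP orientation; "contact_force": force on the tool from outside, world axes, zero at the start; "torque": the same for the moment, N m; "finger_gap": finger opening in mm.
Only numpy, scipy, OpenCV 4.12 (cv2) and the standard library are available. Lean on these libraries where they do the work, as an engineer would, in place of code of your own. Each camera call takes 0.05 s, during which the arm holds its last target.

### The job

Press the yellow plunger of the battery-cell dispenser fully down once and let it come back up, so that a single blue cell rolls out into the V-shaped rail. Then, with the fingertips, gently slide that cell to the left along the rail until it touches the brass contact of the black test head, and leave it lying there ready to be measured. Do not pick the cell up, and leave the other cells in the dispenser and the other things on the bench where they are.

Things in the scene. Friction and masses are not known exactly. Their poses are not given: they have to be found in the camera images.
- dispenser: Battery-cell dispenser, fixed: grey base plate, inclined black magazine track with cells, steel V rail across its front, plunger tower. Origin on the bench under the magazine; x from rail to magazine (away from the robot), y left along the rail, z up. In its frame (mm): magazine |y| < 37, x -45 to 72, fences from x = -32 on, top z 40 at the front to 63 at the back; base 8 thick, x +-88, y -90 to 50, and under the rail to y = 210.
- rail_landing (a point): point on the bottom line of the V rail where the cell lands (middle of a landed cell), at x = -58, y = 0, z = 10 mm of the dispenser. The rail is parallel to y, a 90-degree V from y = -60 to 200, open above; robot-side flank 21 mm high (top 31 above the bench), other flank 14 (top 24). At its right end only a lip, 18 above the bench, at y = -61: a fingertip has room behind the landed cell.
- plunger (a joint): plunger travel in m: 0 up, 0.012 fully pressed. Sprung: 3 N to start, about 7 N fully down; returns by itself. Pressed, it drops the yellow gate before the lowest cell and holds back the others; the lowest cell rolls into the rail within about half a second. Let up, the next cell rolls to the gate.
- plunger_top (a point): centre of the top of the plunger's yellow round cap, 34 mm in diameter, 10 thick, 88 above the bench at rest; pressed straight down. It stands at x = -12, y = -64 mm of the dispenser, on a grey tower 36 x 36, 56 high.
- cell1: the lowest cell in the magazine, which comes out at the first press. All cells are alike: blue, round, 18.5 mm in diameter, 65 long, about 47 g. Origin at the cell's middle; its y axis is the long axis, parallel to the rail. Lying in the rail, its axis is 23 mm above the bench and its top 32 mm; it slides easily along the rail when pushed on its end.
- cell2: cell number 2 from the low end of the magazine; it advances one place (18.5 mm) when the plunger comes back
- cell3: cell number 3 from the low end of the magazine; it advances one place (18.5 mm) when the plunger comes back
- cell4: cell number 4 from the low end of the magazine; it advances one place (18.5 mm) when the plunger comes back
- cell5: cell number 5 from the low end of the magazine; it advances one place (18.5 mm) when the plunger comes back
- test_head: black test head clamped across the rail somewhere left of the magazine: 60 (x) x 30 (y) mm, 54 high, with a round steel thumbscrew on top up to 70. Origin on the bench under its middle, on the rail's line; axes parallel to the dispenser's.
- contact_face (a point): middle of the face of the test head's brass contact, a plate 16 mm wide and 20 high, 24 above the bench, looking along the rail to the right (-y), 24 in front of the head's middle. Lightly sprung (under 2 N), gives up to 3 mm. Axes parallel to the dispenser's.
- battery_pack: black laptop battery pack, 205 x 48 x 22, lying to the right of the dispenser; sizes in mm, origin under its middle; not part of the job
- screwdriver: precision screwdriver with red handle, 150 long, lying on the robot's side of the rail; sizes in mm, origin under its middle; not part of the job
- spudger: flat blue plastic prying stick, 165 x 14 x 6, lying left of the dispenser; sizes in mm, origin under its middle; not part of the job
- tab_jar: small capped jar, 44 in diameter, 50 high, behind the rail, left of the magazine (changes places with the tape reel); sizes in mm, origin under its middle; not part of the job
- tape_reel: amber tape reel lying flat, 60 in diameter, 16 high, behind the rail, left of the magazine; sizes in mm, origin under its middle; not part of the job
- screw_tray: white two-part screw tray, 90 x 60 x 18, standing in front, right of the rail's right end; sizes in mm, origin under its middle; not part of the job
Not all that is in view belongs to the job. What is shaped like the cell1 but green or turquoise is not meant.

How it is judged:
By the outcome, as a careful person would: the job done as asked, in the order asked, and still so for the second after the job is handed in, with the robot touching nothing.
It also fails if it takes over 45 s, if anything falls off the work surface, if the arm or the gripper's body presses on something with over 40 N, if the wrist force passes 120 N, or if a joint passes its speed limit or range.

## Working session

There is one attempt and no reset: what is moved stays moved. The work goes in short steps, Python scripts to look and compute and a tool call to move; the robot and the scene stay as the last step left them, time stands still between calls to the robot, and variables do not carry over. Pictures are saved under pics/ and viewed, and the job is handed in when it is done.

Besides the shell and the picture viewer there is one more tool, called by a JSON object that holds its "fn" and its "kwargs". drive_tool: Moves the arm, as the interface text tells. Its arguments: {"type":"object","properties":{"angular":{"type":"array","items":{"type":"array","items":{"type":"number"}}},"linear":{"type":"array","items":{"type":"array","items":{"type":"number"}}},"fingers":{"type":"array","items":{"type":"number"}},"newtons":{"type":"number"}},"required":["angular","linear","fingers"]}

```bash
mkdir -p pics; ls
python3 - <<'E'
from rig import ctrl
import cv2
s=ctrl.observe(); print(s)
for n in("scene","top"):
    im=ctrl.grab_frame(n); cv2.imwrite(f"pics/{n}0.png",im[:,:,::-1]); 
    c=ctrl.calibration(n); print(n,c)
E
```

```text
pics
{'time': 0.0, 'q': array([ 6.20501882e+01,  8.64755968e+00,  8.23906660e+01, -5.94234953e-04,
        8.90250482e+01, -7.67768882e+00]), 'qd': array([-0.05258132,  0.0243232 ,  0.03403078, -0.12965463, -0.03859929,
        0.01531463]), 'joint_efforts': array([-1.16412139e-03, -7.13045454e+01, -5.70878434e+01, -2.01421922e-04,
        8.77505896e-03, -2.60521358e-05]), 'eef_pos': array([199.13948734, 539.17070372, 230.72949275]), 'tool_rot': array([-8.99921354e+01,  6.27860163e-02,  6.97278917e+01]), 'contact_force': array([ 0.41805117,  0.2002808 , -0.14214361]), 'torque': array([0.02696988, 0.00246353, 0.0561201 ]), 'finger_gap': 85.32585279046123}
scene {'fx': 441.3831607740428, 'fy': 441.3831607740428, 'cx': 319.2055142056093, 'cy': 196.53767443922547, 'dist_coeffs': array([-0.04080494,  0.        ,  0.        ,  0.        ,  0.        ]), 'world_from_camera': array([[-1.26317083e-01,  8.34594662e-01, -5.36186296e-01,
         1.04711353e+03],
       [ 9.91987917e-01,  1.05189247e-01, -6.99656739e-02,
         4.61598996e+01],
       [-1.99194520e-03, -5.40728187e-01, -8.41195019e-01,
         7.77804137e+02],
       [ 0.00000000e+00,  0.00000000e+00,  0.00000000e+00,
         1.00000000e+00]])}
top {'fx': 466.6323669924723, 'fy': 466.6323669924723, 'cx': 328.44213352082716, 'cy': 199.97930827448266, 'dist_coeffs': array([-0.13642247,  0.        ,  0.        ,  0.        ,  0.        ]), 'world_from_camera': array([[ 2.37879348e-03, -9.95920505e-01,  9.02035999e-02,
         4.79647209e+02],
       [-9.99990382e-01, -2.03669073e-03,  3.88441859e-03,
        -1.87419286e+01],
       [-3.68485529e-03, -9.02119725e-02, -9.95915770e-01,
         1.22026081e+03],
       [ 0.00000000e+00,  0.00000000e+00,  0.00000000e+00,
         1.00000000e+00]])}
```

View pics/scene0.png

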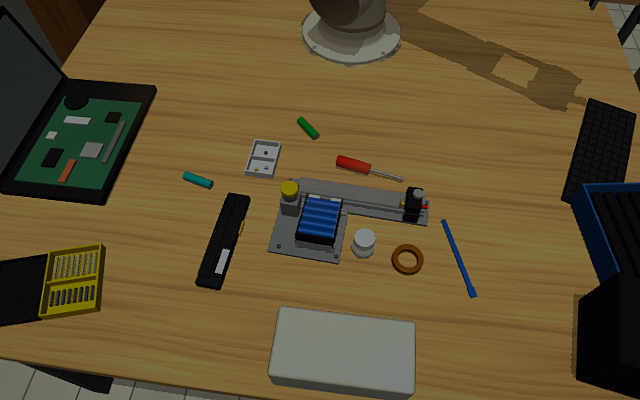

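View pics/top0.png

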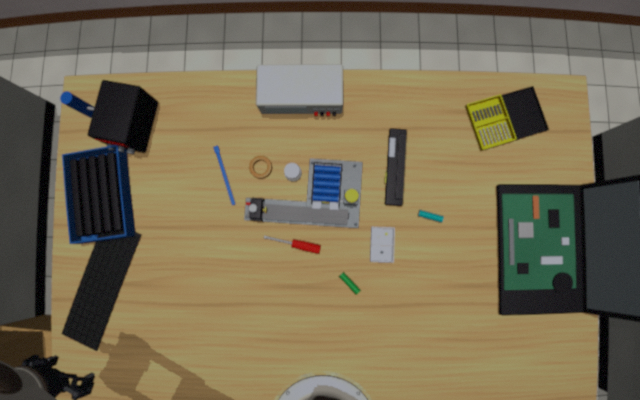

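The scene view shows the plunger cap at (290,188), blue cells at (318,219) and the test head at (413,204). In the top view the cap is at (352,196), the cells at (326,183) and the head at (257,209). Things that could be mistaken for the cell: the green one at top (350,283), the turquoise one at top (430,215), and the dark bars in the blue bin at top (98,193). The wanted cell is the lowest blue one in the magazine, nearest the rail, at top (326,200).

```bash
cat > h.py <<'E'
import numpy as np, cv2
from rig import ctrl
def cal(n):
    c=ctrl.calibration(n); K=np.array([[c['fx'],0,c['cx']],[0,c['fy'],c['cy']],[0,0,1]]); return K,np.array(c['dist_coeffs']),np.array(c['world_from_camera'])
def ray(n,uv):
    K,d,T=cal(n); p=cv2.undistortPoints(np.array([[uv]],float),K,d)[0,0]
    return T[:3,3],T[:3,:3]@np.array([p[0],p[1],1])
def plane(n,uv,z):
    o,r=ray(n,uv); return o+r*(z-o[2])/r[2]
def tri(u1,u2):
    A=[];b=[]
    for n,u in(("scene",u1),("top",u2)):
        o,r=ray(n,u); r=r/np.linalg.norm(r); P=np.eye(3)-np.outer(r,r); A.append(P);b.append(P@o)
    return np.linalg.lstsq(np.vstack(A),np.hstack(b),rcond=None)[0]
def proj(n,pts):
    K,d,T=cal(n); W=np.linalg.inv(T); r,_=cv2.Rodrigues(W[:3,:3])
    return cv2.projectPoints(np.array(pts,float).reshape(-1,3),r,W[:3,3],K,d)[0][:,0]
def crop(n,im,x0,y0,x1,y1,f,name):
    cv2.imwrite(name,cv2.resize(im[y0:y1,x0:x1,::-1],None,fx=f,fy=f,interpolation=cv2.INTER_CUBIC))
E
python3 - <<'E'
from h import *
S=ctrl.grab_frame("scene");T=ctrl.grab_frame("top")
crop("scene",S,260,140,440,270,4.4,"pics/sc1.png"); crop("top",T,235,140,375,260,5,"pics/tc1.png")
for nm in("dispenser","plunger_top","plunger","test_head","contact_face","rail_landing","cell1"):
    for c in("scene","top"):
        print(nm,c,[(np.round(r['uv'],1),round(r['p'],2),int(r['region'].sum())) for r in ctrl.regions_of(nm,c)][:6])
E
```

```text
dispenser scene [(array([323.6, 196.9]), 0.92, 5870), (array([224.2, 242.6]), 0.49, 2629)]
dispenser top [(array([322.6, 203.8]), 0.9, 3555)]
plunger_top scene [(array([288.7, 191.8]), 0.5, 256)]
plunger_top top [(array([351. , 197.7]), 0.59, 155), (array([328.6, 180.8]), 0.29, 159)]
plunger scene [(array([289.7, 189.2]), 0.77, 232)]
plunger top [(array([352.4, 193.6]), 0.6, 139)]
test_head scene [(array([413.5, 205.5]), 0.86, 640), (array([460.6, 258.2]), 0.44, 448)]
test_head top [(array([256.2, 209.3]), 0.8, 330)]
contact_face scene []
contact_face top []
rail_landing scene [(array([327.7, 196.7]), 0.97, 6310)]
rail_landing top []
cell1 scene [(array([197.6, 178.6]), 0.84, 268), (array([318.4, 216.8]), 0.76, 282), (array([317.9, 230.5]), 0.72, 237), (array([313.6, 212. ]), 0.68, 216), (array([324.9, 204.9]), 0.63, 218), (array([314. , 223.6]), 0.6, 210)]
cell1 top [(array([324.7, 175.9]), 0.72, 178), (array([326.5, 197. ]), 0.68, 140), (array([327.6, 167.3]), 0.67, 162), (array([323.7, 184.7]), 0.6, 160), (array([348.4, 279.7]), 0.56, 195), (array([428.8, 217. ]), 0.54, 187)]
```

View pics/sc1.png

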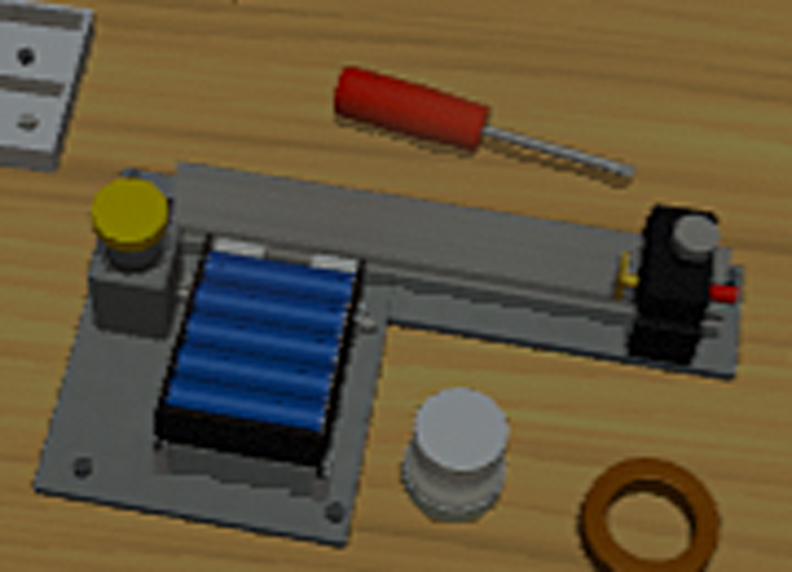

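View pics/tc1.png

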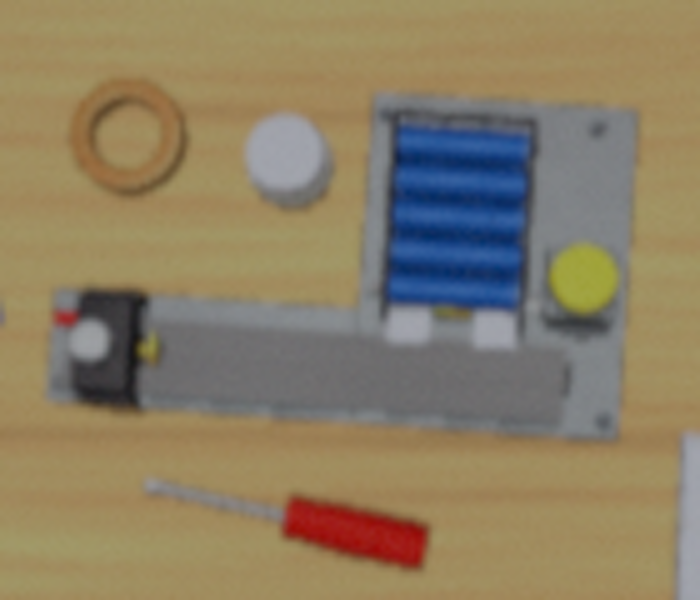

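The crops show five blue cells, with the lowest against the white stops and the yellow gate. Base corners in the top crop are at (377,93), (638,110), (616,437) and (52,403), and the cap is at (583,277). I'll fit the pose from these.

Run:
```python
from h import *
from scipy.optimize import least_squares
t=lambda u,v:((u+.5)/5-.5+235,(v+.5)/5-.5+140)
s=lambda u,v:((u+.5)/4.4-.5+260,(v+.5)/4.4-.5+140)
ob=[("top",(88,50,8),t(377,93)),("top",(88,-90,8),t(638,110)),("top",(-88,-90,8),t(616,437)),("top",(-88,210,8),t(52,403)),("top",(-12,-64,88),t(583,277)),
("scene",(88,-90,8),s(36,490)),("scene",(88,50,8),s(345,545)),("scene",(-12,-64,88),s(131,211))]
def W(p,q):
    a=p[2];c,s_=np.cos(a),np.sin(a);return np.array([p[0]+c*q[0]-s_*q[1],p[1]+s_*q[0]+c*q[1],q[2]])
def f(p): return np.concatenate([proj(n,[W(p,q)])[0]-np.array(u) for n,q,u in ob])
r=least_squares(f,[560,-20,0]); p=r.x
print(p[:2],np.degrees(p[2]));print(np.round(r.fun.reshape(-1,2),2))
np.save("pose.npy",p)
print("cap",W(p,(-12,-64,88)),"tri",tri(ob[7][2],ob[4][2]),"landing",W(p,(-58,0,10)))
# contact, head
H=[plane("top",t(90,341),70),plane("scene",s(697,237),70),tri(s(697,237),t(90,341))]
C=[plane("top",t(157,348),34),plane("scene",s(622,262),34)]
c,sn=np.cos(p[2]),np.sin(p[2]);R=np.array([[c,sn],[-sn,c]])
for x in H+C: print(x, R@(x[:2]-p[:2]))
S=ctrl.grab_frame("scene").copy();T=ctrl.grab_frame("top").copy()
for n,im in(("scene",S),("top",T)):
    for q in [(-58,0,10),(-58,-60,10),(-58,200,10),(-79,-60,31),(-79,200,31),(-44,-60,24),(-44,200,24),(-88,210,8),(-12,-64,88),(37,0,50),(-45,37,40),(-45,-37,40)]:
        u=proj(n,[W(p,q)])[0]; cv2.circle(im,(int(round(u[0]*16)),int(round(u[1]*16))),12,(255,0,0),-1,shift=4)
crop("scene",S,260,140,440,270,4.4,"pics/sc2.png"); crop("top",T,235,140,375,260,5,"pics/tc2.png")
```

```text
[610.24636225  -7.27012243] -3.5189616265162553
[[-0.91 -0.49]
 [-0.05 -0.57]
 [ 0.49  0.87]
 [-1.49  0.25]
 [ 0.25  0.07]
 [-1.17 -0.01]
 [ 0.42  0.01]
 [-0.48 -0.13]]
cap [594.34074062 -70.41290666  88.        ] tri [594.48988701 -69.64529987  87.91060547] landing [552.35571892  -3.71014845  10.        ]
[563.95532561 173.93658836  70.        ] [-57.3260184  178.02376169]
[565.33241287 174.43364383  70.        ] [-55.98203628 178.60440403]
[564.0985847  174.50718108  68.15127434] [-57.21805175 178.60207165]
[563.10292118 145.41285742  34.        ] [-56.42606152 149.50149147]
[558.75422658 147.14707309  34.        ] [-60.87300102 150.96551943]
```

View pics/sc2.png

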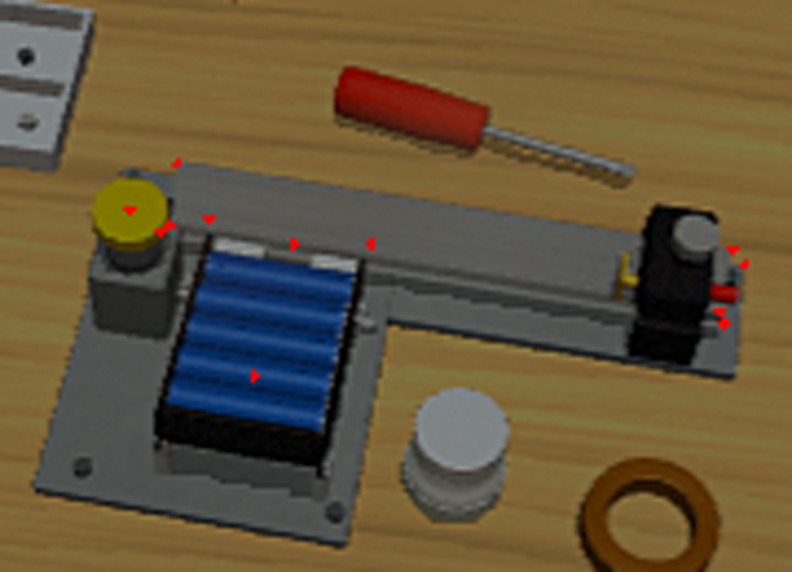

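View pics/tc2.png

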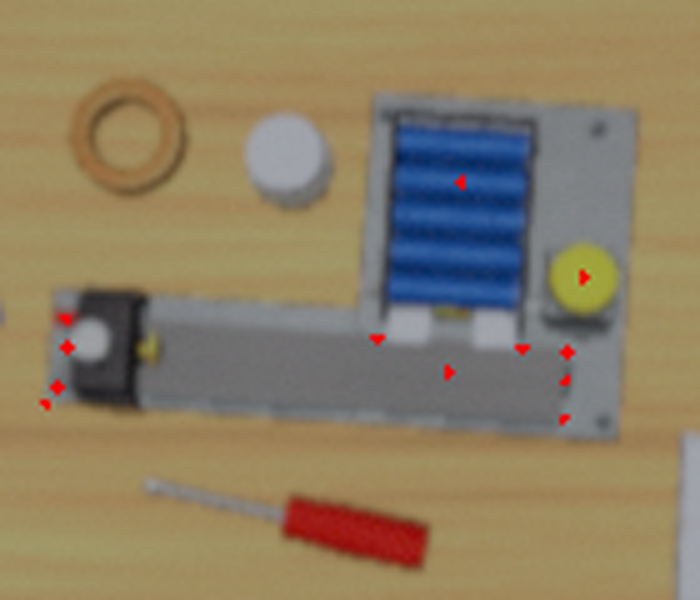

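Reprojection residuals are about 1 px, so the cap sits near (594.4,-70,88), the rail yaw is -3.5°, and the contact is near rail y 152. Next I close the fingers and go above the plunger, with the jaw axis along the rail.

{"fn": "drive_tool", "kwargs": {"angular": [[0, -2, 0], [0, -4, 0], [0, -6, 0], [0, -8, 0], [0, -10, 0], [0, -12, 0], [0, -14, 0], [0, -16.8, 0]], "linear": [[-35, 7, -47], [-70, 15, -93], [-104, 22, -140], [-139, 29, -186], [-174, 36, -233], [-209, 44, -279], [-244, 51, -326], [-278, 58, -372]], "fingers": [255, 255, 255, 255, 255, 255, 255, 255]}}

```text
time: 2.0
eef_pos: [452.7, 147.9, 173.4]
tool_rot: [-90.0, -0.0, 86.6]
contact_force: [0.4, 0.7, -0.2]
finger_gap: 0.1
```

{"fn": "drive_tool", "kwargs": {"angular": [[0, 0, 0], [0, 0, 0], [0, 0, 0], [0, 0, 0], [0, 0, 0], [0, 0, 0], [0, 0, 0], [0, 0, 0]], "linear": [[-40, 8, -30], [-80, 18, -60], [-120, 28, -90], [-160, 38, -118], [-190, 46, -140], [-205, 51, -152], [-211, 53, -156], [-211, 53, -156]], "fingers": [255, 255, 255, 255, 255, 255, 255, 255]}}

```text
time: 3.0
eef_pos: [594.6, -69.8, 120.4]
tool_rot: [-90.0, -0.0, 86.5]
contact_force: [0.4, 0.1, -0.3]
finger_gap: 0.0
```

Run:
```python
from h import *
s=ctrl.observe(); print(s['time'],s['eef_pos'],s['tool_rot'],s['q'])
S=ctrl.grab_frame("scene")
crop("scene",S,240,110,420,270,4.4,"pics/sc3.png")
```

```text
3.0 [594.60441928 -69.81430357 120.3647725 ] [-8.99871146e+01 -5.42712955e-03  8.65481945e+01] [-1.40684472e+01  1.48470111e+01  8.79507511e+01  3.03551748e-03
  7.72159025e+01 -1.00617314e+02]
```

View pics/sc3.png

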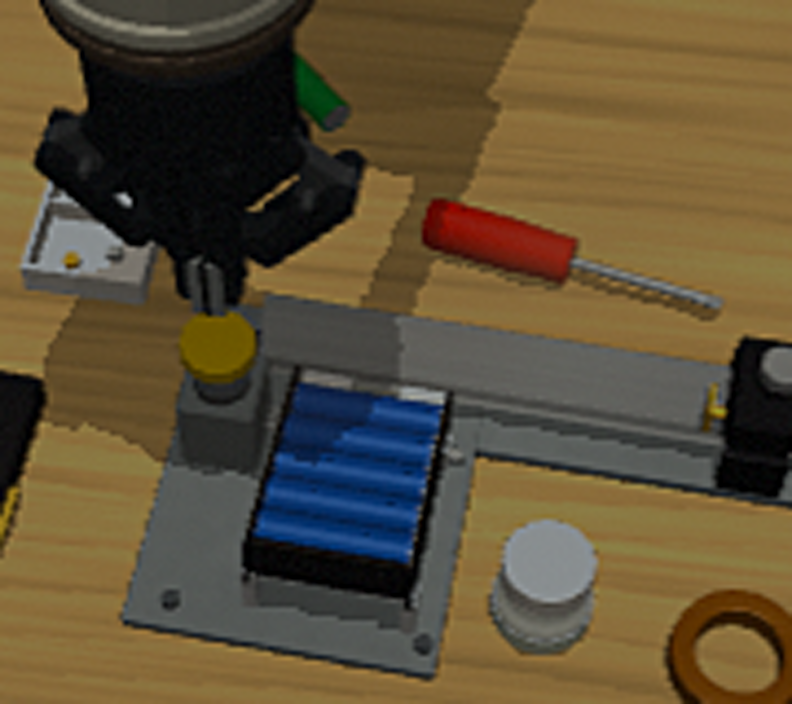

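The closed fingertips are centred over the cap, which is at crop (218,345). Next I press down.

{"fn": "drive_tool", "kwargs": {"angular": [[0, 0, 0], [0, 0, 0], [0, 0, 0], [0, 0, 0], [0, 0, 0], [0, 0, 0], [0, 0, 0], [0, 0, 0]], "linear": [[0, 10, 0], [0, 20, 0], [0, 28, 0], [0, 33, 0], [0, 37, 0], [0, 40, 0], [0, 42, 0], [0, 43, 0]], "fingers": [255, 255, 255, 255, 255, 255, 255, 255]}}

```text
time: 4.05
eef_pos: [594.8, -70.3, 77.5]
tool_rot: [-90.0, 0.0, 86.5]
contact_force: [-4.8, 2.0, 5.9]
finger_gap: -0.1
```

{"fn": "drive_tool", "kwargs": {"angular": [[0, 0, 0], [0, 0, 0], [0, 0, 0], [0, 0, 0], [0, 0, 0], [0, 0, 0], [0, 0, 0], [0, 0, 0]], "linear": [[0, 0.5, 0], [0, 1, 0], [0, 1.5, 0], [0, 2, 0], [0, 2, 0], [0, 2, 0], [0, 2, 0], [0, 2, 0]], "fingers": [255, 255, 255, 255, 255, 255, 255, 255]}}

```text
time: 5.05
eef_pos: [594.8, -70.3, 76.0]
tool_rot: [-90.0, 0.0, 86.5]
contact_force: [-6.3, 3.1, 10.8]
finger_gap: -0.0
```

Run:
```python
from h import *
s=ctrl.observe(); print(s['time'],s['eef_pos'],s['contact_force'])
S=ctrl.grab_frame("scene")
crop("scene",S,240,110,420,270,4.4,"pics/sc4.png")
```

```text
5.05 [594.80487451 -70.32527852  75.98595553] [-6.29831318  3.11313325 10.80199497]
```

View pics/sc4.png

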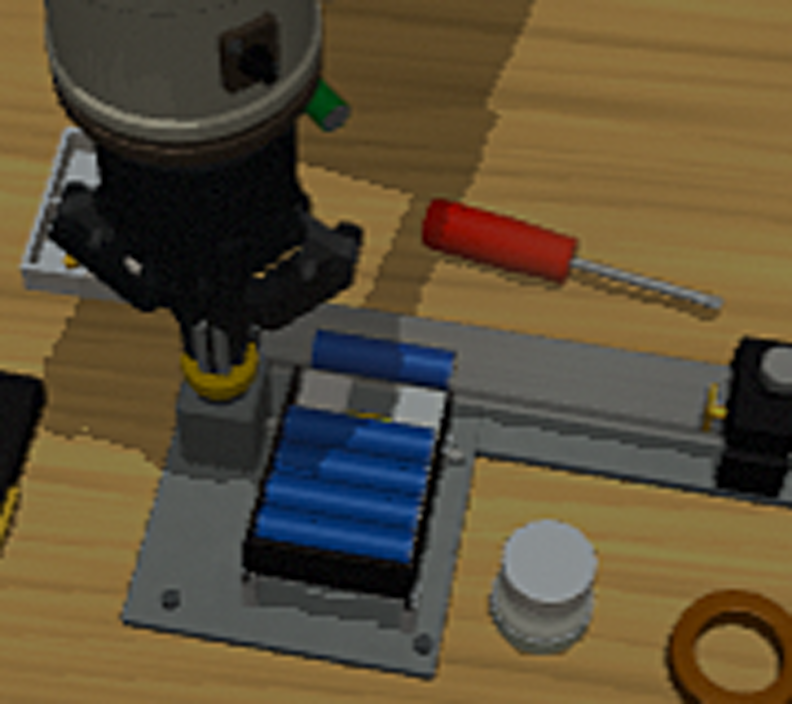

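One blue cell lies in the rail at crop (383,357) and four remain held back. I let the plunger up.

{"fn": "drive_tool", "kwargs": {"angular": [[0, 0, 0], [0, 0, 0], [0, 0, 0], [0, 0, 0], [0, 0, 0], [0, 0, 0], [0, 0, 0], [0, 0, 0]], "linear": [[0, -5, 0], [0, -10, 0], [0, -16, 0], [0, -24, 0], [0, -34, 0], [0, -44, 0], [0, -50, 0], [0, -50, 0]], "fingers": [255, 255, 255, 255, 255, 255, 255, 255]}}

```text
time: 6.1
eef_pos: [595.0, -70.4, 125.8]
tool_rot: [-90.0, 0.0, 86.5]
contact_force: [-0.4, -0.4, 0.7]
finger_gap: 0.1
```

Run:
```python
from h import *
s=ctrl.observe(); print(s['time'],s['eef_pos'],s['contact_force'])
S=ctrl.grab_frame("scene")
crop("scene",S,240,110,420,270,4.4,"pics/sc5.png")
f=4.4
s_=lambda u,v:((u+.5)/f-.5+240,(v+.5)/f-.5+110)
p=np.load("pose.npy");c,sn=np.cos(p[2]),np.sin(p[2])
W=lambda q:(p[0]+c*q[0]-sn*q[1],p[1]+sn*q[0]+c*q[1],q[2])
for y in(-32.5,32.5,-35,35): print(y,(proj("scene",[W((-58,y,32))])[0]-[240,110]+.5)*f-.5)
for y in (-50,-53): print(W((-58,y,25)))
```

```text
6.1 [595.00401889 -70.42656897 125.81910685] [-0.40466384 -0.36820464  0.6960263 ]
-32.5 [312.6036175  339.35435063]
32.5 [451.20885496 361.12084226]
-35 [307.3136615  338.52393283]
35 [456.5798899  361.96462582]
(np.float64(549.2867758370819), np.float64(-53.61587546113433), 25)
(np.float64(549.1026392519071), np.float64(-56.61021908169631), 25)
```

View pics/sc5.png

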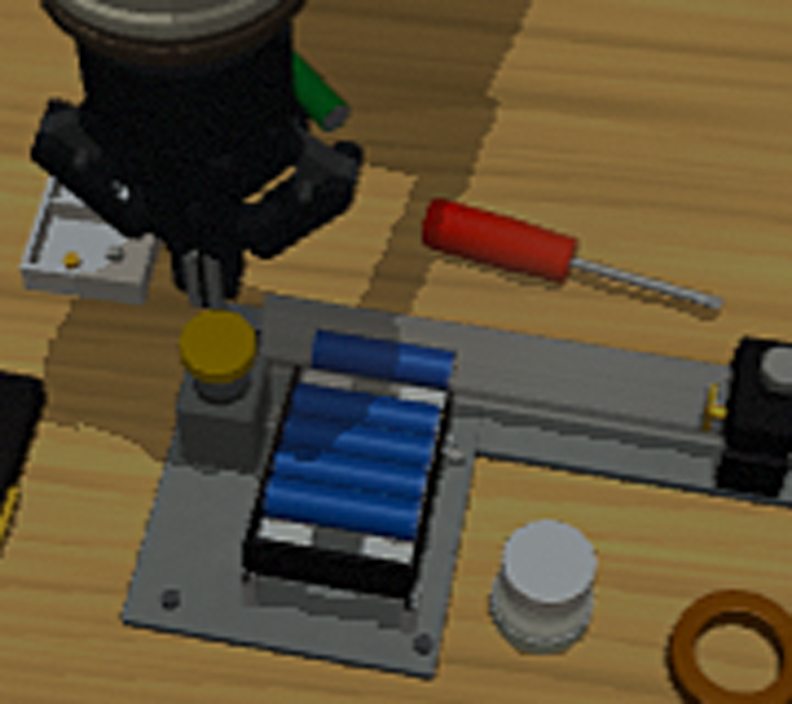

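The plunger is back up, the next cells have advanced to the gate, and the released cell's ends are at crop (314,348) and (455,368), as predicted. Next I go over the rail behind the cell.

{"fn": "drive_tool", "kwargs": {"angular": [[0, 0, 0], [0, 0, 0], [0, 0, 0], [0, 0, 0], [0, 0, 0], [0, 0, 0], [0, 0, 0], [0, 0, 0]], "linear": [[3, 0, 15], [7, 0, 31], [10, 0, 43], [11, 5, 46.5], [11, 25, 46.5], [11, 45, 46.5], [11, 60, 46.5], [11, 65, 46.5]], "fingers": [255, 255, 255, 255, 255, 255, 255, 255]}}

```text
time: 7.15
eef_pos: [548.7, -56.5, 59.3]
tool_rot: [-89.9, -0.0, 86.5]
contact_force: [0.3, 0.4, -1.1]
finger_gap: 0.1
```

Run:
```python
from h import *
s=ctrl.observe(); print(s['time'],s['eef_pos'],s['contact_force'])
S=ctrl.grab_frame("scene")
crop("scene",S,260,140,440,260,4.4,"pics/sc6.png")
T=ctrl.grab_frame("top")
crop("top",T,235,140,375,260,5,"pics/tc6.png")
```

```text
7.15 [548.746468   -56.52480947  59.32824167] [ 0.25510063  0.39700836 -1.07121778]
```

View pics/sc6.png

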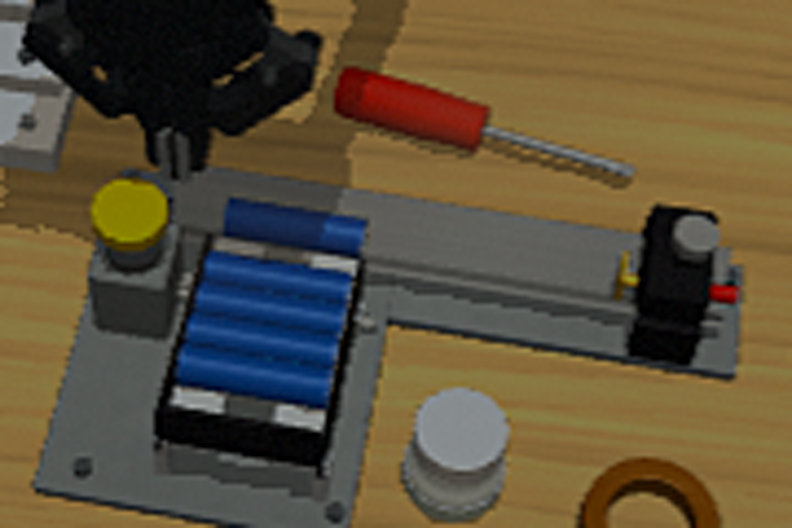

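View pics/tc6.png

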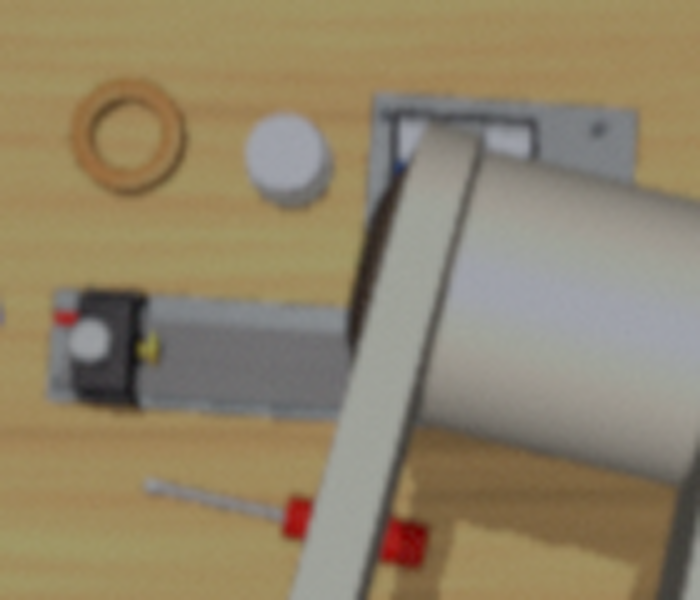

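The fingertip (scene crop (177,165)) hangs over the rail, right of the cell, whose end is at (226,220). I lower to 25 mm.

{"fn": "drive_tool", "kwargs": {"angular": [[0, 0, 0], [0, 0, 0], [0, 0, 0], [0, 0, 0], [0, 0, 0], [0, 0, 0], [0, 0, 0], [0, 0, 0]], "linear": [[0, 7, 0], [0, 14, 0], [0, 21, 0], [0, 26, 0], [0, 30, 0], [0, 33, 0], [0, 34.5, 0], [0, 34.5, 0]], "fingers": [255, 255, 255, 255, 255, 255, 255, 255]}}

```text
time: 8.25
eef_pos: [549.1, -56.6, 25.8]
tool_rot: [-90.0, 0.0, 86.5]
contact_force: [0.1, -0.9, -0.7]
finger_gap: -0.1
```

Run:
```python
from h import *
s=ctrl.observe(); print(s['time'],s['eef_pos'],s['contact_force'])
S=ctrl.grab_frame("scene")
crop("scene",S,260,140,440,260,4.4,"pics/sc7.png")
```

```text
8.25 [549.09353922 -56.60557984  25.82314661] [ 0.09358171 -0.85641595 -0.74724717]
```

View pics/sc7.png

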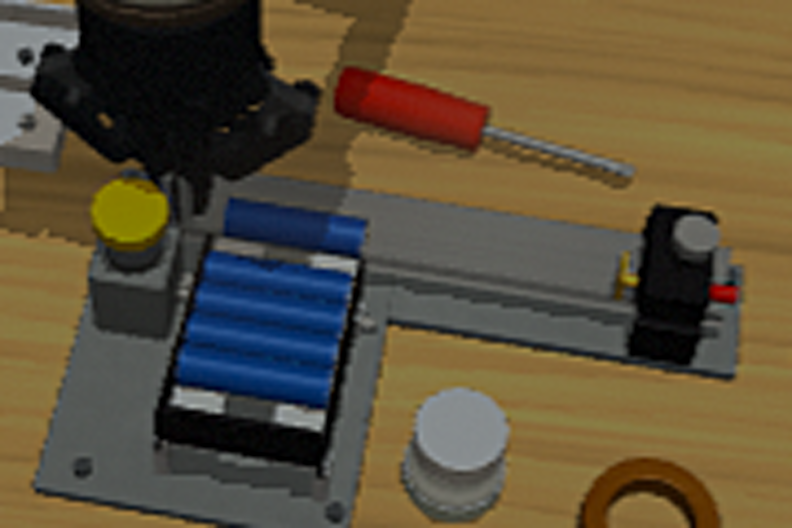

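No contact force, and the gap to the cell is about 6 mm. I push along the rail, which is tool +x.

{"fn": "drive_tool", "kwargs": {"angular": [[0, 0, 0], [0, 0, 0], [0, 0, 0], [0, 0, 0], [0, 0, 0], [0, 0, 0], [0, 0, 0], [0, 0, 0]], "linear": [[2, 0, 0], [4, 0, 0], [6, 0, 0], [8, 0, 0], [11, 0, 0], [15, 0, 0], [20, 0, 0], [25, 0, 0]], "fingers": [255, 255, 255, 255, 255, 255, 255, 255]}}

```text
time: 9.3
eef_pos: [550.6, -31.3, 25.9]
tool_rot: [-90.0, 0.0, 86.5]
contact_force: [0.4, -0.5, -0.1]
finger_gap: -0.1
```

Run:
```python
from h import *
s=ctrl.observe(); print(s['time'],s['eef_pos'],s['contact_force'])
S=ctrl.grab_frame("scene")
crop("scene",S,260,140,440,260,4.4,"pics/sc8.png")
```

```text
9.3 [550.62975264 -31.26393213  25.85217355] [ 0.3546802  -0.50642805 -0.11052984]
```

View pics/sc8.png

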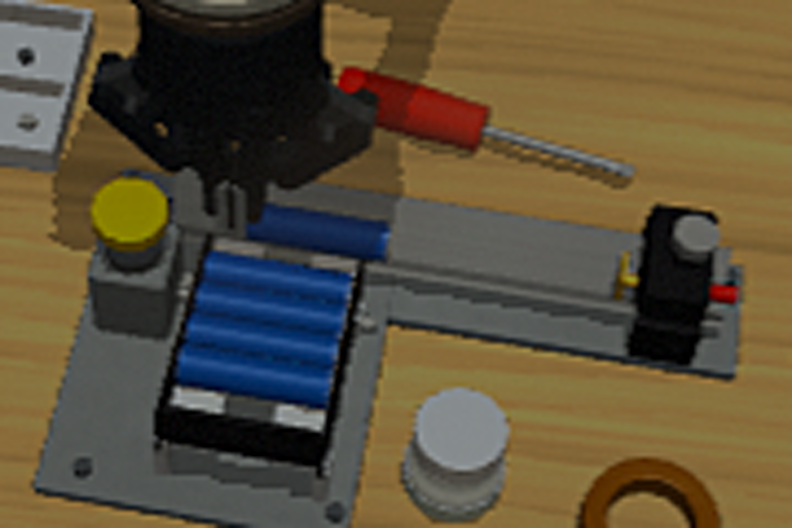

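The cell follows: its left end is at (390,240), up from (367,232). I continue.

{"fn": "drive_tool", "kwargs": {"angular": [[0, 0, 0], [0, 0, 0], [0, 0, 0], [0, 0, 0], [0, 0, 0], [0, 0, 0], [0, 0, 0], [0, 0, 0]], "linear": [[5, 0, 0], [11, 0, 0], [17, 0, 0], [23, 0, 0], [29, 0, 0], [35, 0, 0], [41, 0, 0], [46, 0, 0]], "fingers": [255, 255, 255, 255, 255, 255, 255, 255]}}

```text
time: 10.35
eef_pos: [553.3, 14.7, 25.8]
tool_rot: [-90.0, 0.0, 86.5]
contact_force: [0.5, -1.6, 1.1]
finger_gap: -0.2
```

{"fn": "drive_tool", "kwargs": {"angular": [[0, 0, 0], [0, 0, 0], [0, 0, 0], [0, 0, 0], [0, 0, 0], [0, 0, 0], [0, 0, 0], [0, 0, 0]], "linear": [[5, 0, 0], [11, 0, 0], [17, 0, 0], [23, 0, 0], [29, 0, 0], [34, 0, 0], [37, 0, 0], [39, 0, 0]], "fingers": [255, 255, 255, 255, 255, 255, 255, 255]}}

```text
time: 11.35
eef_pos: [555.7, 53.4, 25.8]
tool_rot: [-90.0, 0.0, 86.5]
contact_force: [0.6, -1.1, 1.4]
finger_gap: 0.3
```

Run:
```python
from h import *
s=ctrl.observe(); print(s['time'],s['eef_pos'],s['contact_force'])
S=ctrl.grab_frame("scene")
crop("scene",S,310,145,440,235,6,"pics/sc9.png")
T=ctrl.grab_frame("top")
crop("top",T,235,140,375,260,5,"pics/tc9.png")
```

```text
11.35 [555.72492     53.37095678  25.78692429] [ 0.61387391 -1.12919759  1.43143697]
```

View pics/sc9.png

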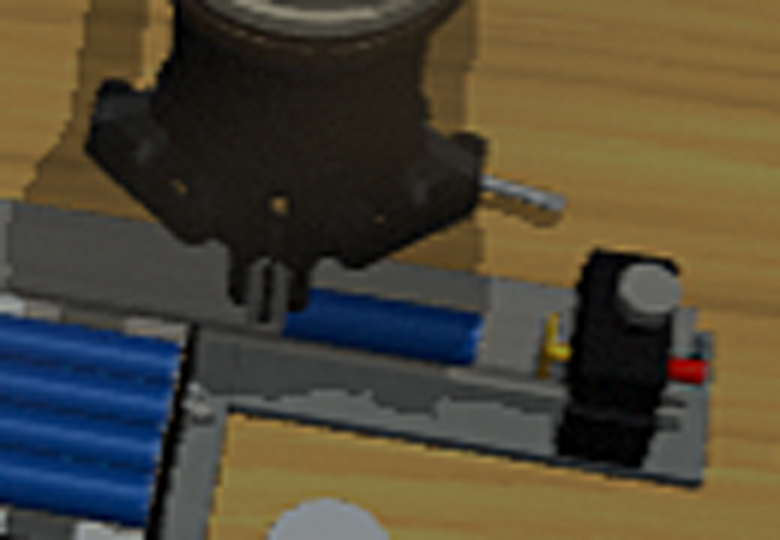

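View pics/tc9.png

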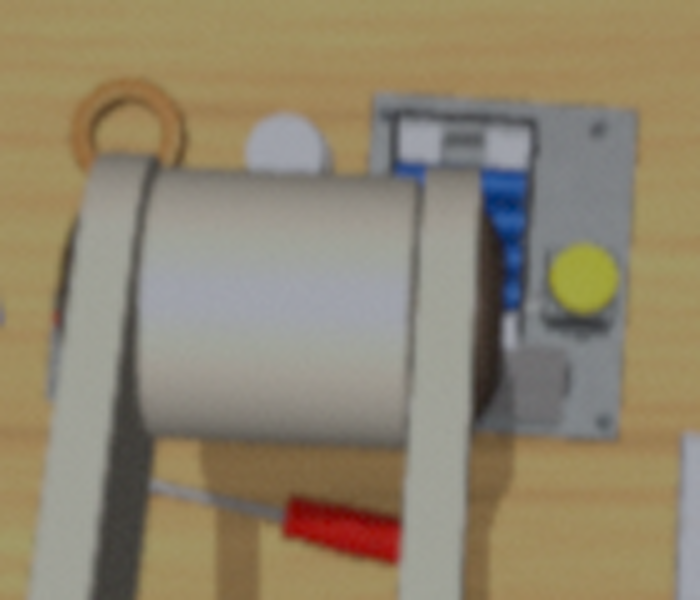

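The cell's left end is at crop (482,337) and the contact face at (545,345), so about 20 mm of gap remains. I go 15 mm and then make small steps.

{"fn": "drive_tool", "kwargs": {"angular": [[0, 0, 0], [0, 0, 0], [0, 0, 0], [0, 0, 0], [0, 0, 0], [0, 0, 0], [0, 0, 0], [0, 0, 0]], "linear": [[3, 0, 0], [6, 0, 0], [9, 0, 0], [11, 0, 0], [13, 0, 0], [14, 0, 0], [15, 0, 0], [15, 0, 0]], "fingers": [255, 255, 255, 255, 255, 255, 255, 255]}}

```text
time: 12.45
eef_pos: [556.6, 68.2, 25.8]
tool_rot: [-90.0, -0.0, 86.5]
contact_force: [1.1, -0.1, 0.3]
finger_gap: 0.1
```

```bash
cat > look.py <<'E'
import sys
from h import *
s=ctrl.observe(); print(s['time'],s['eef_pos'],s['contact_force'])
S=ctrl.grab_frame("scene")
crop("scene",S,360,160,440,220,10,sys.argv[1])
E
python3 look.py pics/sc10.png
```

```text
12.45 [556.60660788  68.2377207   25.80161211] [ 1.08866451 -0.10779405  0.25295029]
```

View pics/sc10.png

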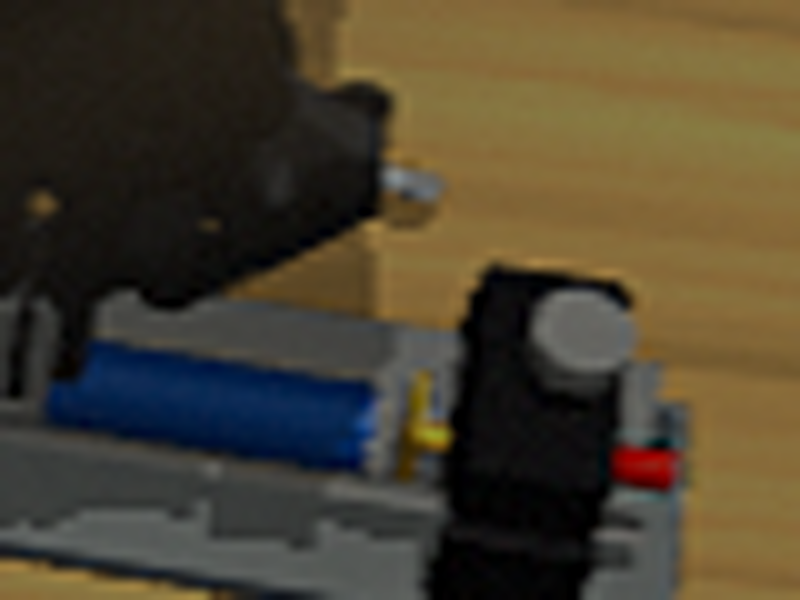

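The gap is now about 5 mm: cell end at (378,425), brass plate at (403–430,425). I take smaller steps.

{"fn": "drive_tool", "kwargs": {"angular": [[0, 0, 0], [0, 0, 0], [0, 0, 0], [0, 0, 0], [0, 0, 0], [0, 0, 0], [0, 0, 0], [0, 0, 0]], "linear": [[0.7, 0, 0], [1.4, 0, 0], [2.1, 0, 0], [2.8, 0, 0], [3.4, 0, 0], [4, 0, 0], [4, 0, 0], [4, 0, 0]], "fingers": [255, 255, 255, 255, 255, 255, 255, 255]}}

```text
time: 13.5
eef_pos: [556.8, 72.2, 25.7]
tool_rot: [-90.0, 0.0, 86.5]
contact_force: [0.1, 0.2, 1.4]
finger_gap: -0.1
```

```bash
python3 look.py pics/sc11.png
```

```text
13.5 [556.82938192  72.215779    25.74893939] [0.08285573 0.18151066 1.39183247]
```

View pics/sc11.png

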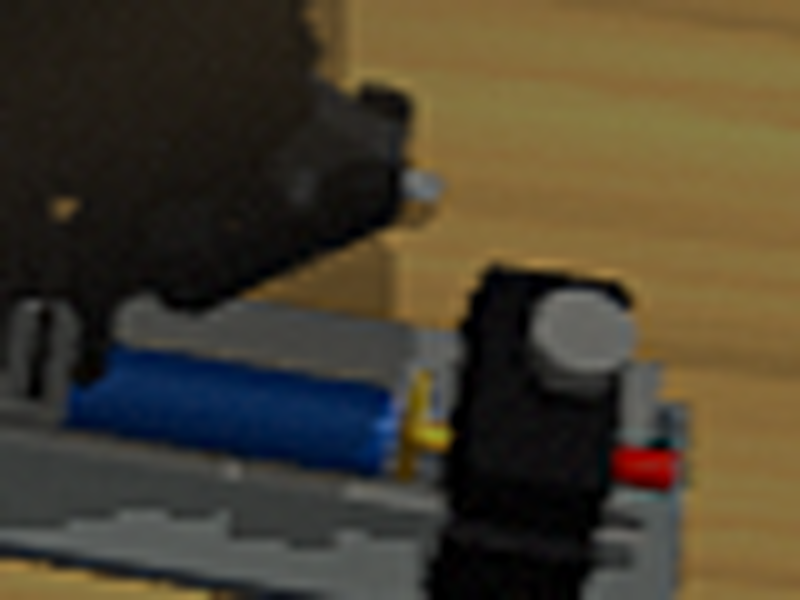

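{"fn": "drive_tool", "kwargs": {"angular": [[0, 0, 0], [0, 0, 0], [0, 0, 0], [0, 0, 0], [0, 0, 0], [0, 0, 0], [0, 0, 0], [0, 0, 0]], "linear": [[0.3, 0, 0], [0.6, 0, 0], [0.9, 0, 0], [1.2, 0, 0], [1.5, 0, 0], [1.8, 0, 0], [1.8, 0, 0], [1.8, 0, 0]], "fingers": [255, 255, 255, 255, 255, 255, 255, 255]}}

```text
time: 14.55
eef_pos: [556.9, 74.0, 25.8]
tool_rot: [-90.0, 0.0, 86.5]
contact_force: [0.7, -0.1, 0.3]
finger_gap: -0.1
```

```bash
python3 look.py pics/sc12.png
```

```text
14.55 [556.94982916  73.98016692  25.79127469] [ 0.69766359 -0.14689377  0.29311421]
```

View pics/sc12.png

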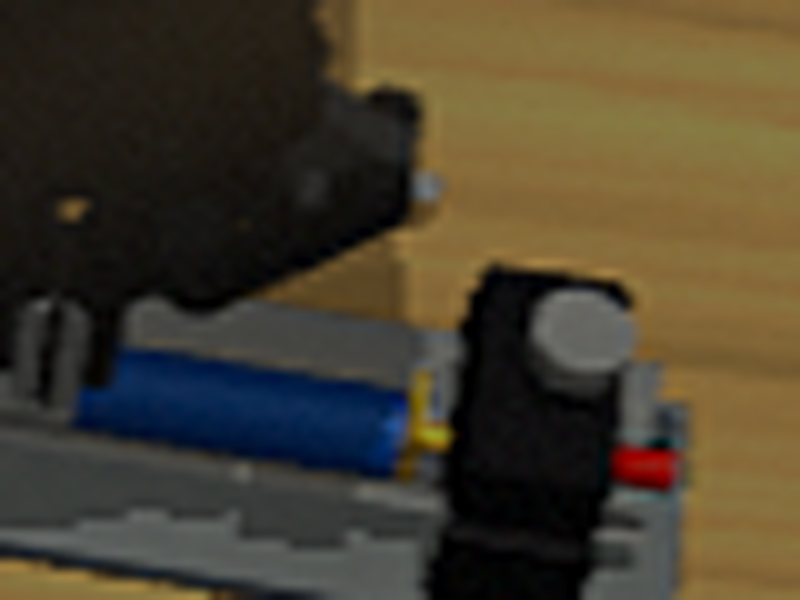

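The cell end now meets the plate in the image, but there is no force yet. I push a little further and look for the spring force and a plate shift.

{"fn": "drive_tool", "kwargs": {"angular": [[0, 0, 0], [0, 0, 0], [0, 0, 0], [0, 0, 0], [0, 0, 0], [0, 0, 0], [0, 0, 0], [0, 0, 0]], "linear": [[0.3, 0, 0], [0.5, 0, 0], [0.7, 0, 0], [0.9, 0, 0], [1.1, 0, 0], [1.3, 0, 0], [1.3, 0, 0], [1.3, 0, 0]], "fingers": [255, 255, 255, 255, 255, 255, 255, 255]}}

```text
time: 15.6
eef_pos: [557.0, 75.3, 25.8]
tool_rot: [-90.0, 0.0, 86.5]
contact_force: [-0.9, -1.5, 0.7]
finger_gap: 0.3
```

```bash
python3 look.py pics/sc13.png
python3 - <<'E'
import cv2,numpy as np
for k in(10,11,12,13):
    im=cv2.imread(f"pics/sc{k}.png").astype(int)
    # yellow plate tip above cell: row 380-400 
    sub=im[376:392,380:470].mean(0); y=sub[:,2]+sub[:,1]-2*sub[:,0]
    w=np.clip(y-40,0,None); print(k,(w*np.arange(380,470)).sum()/w.sum())
    sub=im[440:480,596:720].mean(0); r=sub[:,2]-sub[:,1]; print(np.where(r>60)[0][[0,-1]]+596)
E
```

```text
15.6 [557.04427601  75.26136192  25.80264806] [-0.94928656 -1.45763185  0.70596289]
10 421.5609801931822
[616 672]
11 421.5307085425239
[616 672]
12 421.3371301669174
[615 672]
13 421.4604129950454
[615 672]
```

View pics/sc13.png

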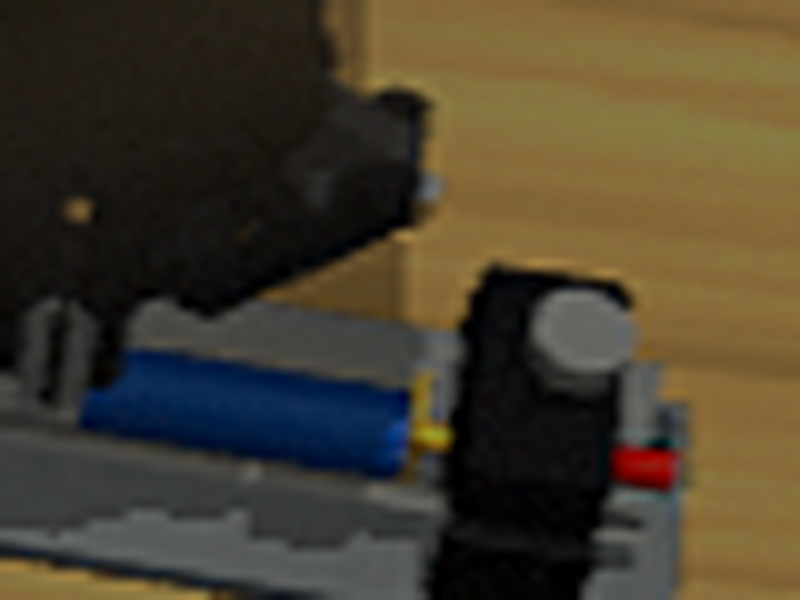

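{"fn": "drive_tool", "kwargs": {"angular": [[0, 0, 0], [0, 0, 0], [0, 0, 0], [0, 0, 0], [0, 0, 0], [0, 0, 0], [0, 0, 0], [0, 0, 0]], "linear": [[0.2, 0, 0], [0.4, 0, 0], [0.6, 0, 0], [0.8, 0, 0], [1, 0, 0], [1, 0, 0], [1, 0, 0], [1, 0, 0]], "fingers": [255, 255, 255, 255, 255, 255, 255, 255]}}

```text
time: 16.65
eef_pos: [557.1, 76.3, 25.8]
tool_rot: [-90.0, 0.0, 86.5]
contact_force: [-0.4, -1.2, 1.5]
finger_gap: 0.1
```

```bash
python3 look.py pics/sc14.png
python3 - <<'E'
from rig import ctrl
f=[]
for i in range(6):
    ctrl.grab_frame("scene"); f.append(ctrl.observe()['contact_force'].round(1).tolist())
print(f)
import cv2,numpy as np
for k in(10,11,12,13,14):
    im=cv2.imread(f"pics/sc{k}.png").astype(int)
    sub=im[376:392,380:470].mean(0); y=sub[:,2]+sub[:,1]-2*sub[:,0]
    w=np.clip(y-40,0,None); a=(w*np.arange(380,470)).sum()/w.sum()
    sub=im[400:450,300:460].mean(0); b=sub[:,0]-sub[:,2]
    print(k,a,"cell end",300+np.interp(0,-b[20:],np.arange(20,160)) if 0 else 300+np.where(b>20)[0][-1], np.round(b[90:130:3]))
E
```

```text
16.65 [557.11170856  76.2836082   25.79415257] [-0.36889708 -1.1515569   1.49315269]
[[0.3, -0.8, 0.3], [0.4, -2.1, 1.5], [0.8, 0.3, 1.1], [-0.3, -1.5, 0.8], [-0.6, -0.6, 0.4], [-0.7, -1.6, 1.4]]
10 421.5609801931822 cell end 376 [ -7.  -3.  -6. -10. -18. -34. -53. -71. -86. -95. -94. -88. -80. -71.]
11 421.5307085425239 cell end 397 [ 78.  62.  36.  10. -15. -44. -65. -79. -89. -95. -94. -88. -80. -71.]
12 421.3371301669174 cell end 405 [  92.   89.   79.   71.   56.   24.  -18.  -59.  -92. -109. -105.  -93.
  -82.  -72.]
13 421.4604129950454 cell end 407 [ 91.  95.  94.  91.  83.  57.  18. -23. -62. -88. -98. -98. -94. -82.]
14 428.21664368872547 cell end 412 [  79.   82.   87.   94.   97.   88.   66.   38.    1.  -40.  -73.  -97.
 -111. -105.]
```

View pics/sc14.png

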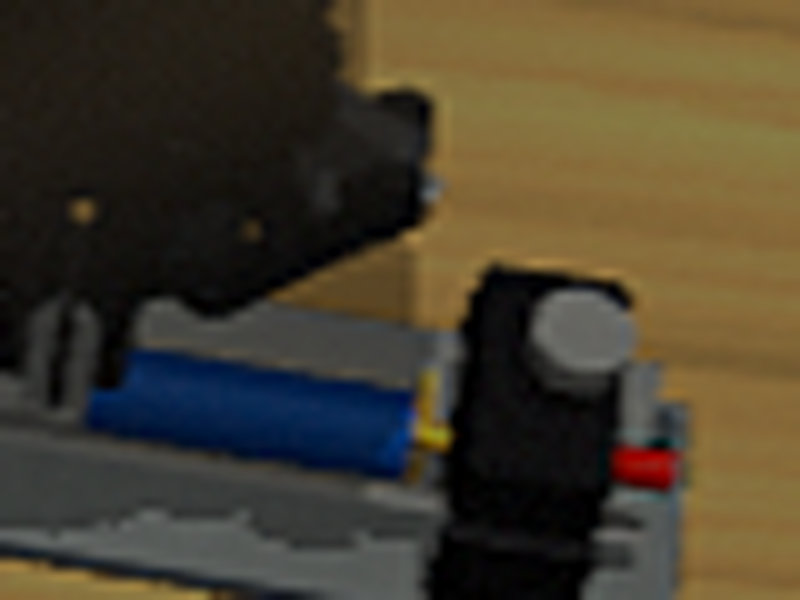

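The plate shifted about 7 px and the mean force is about -1 N, so the cell touches and lightly compresses the contact. I back off slowly.

{"fn": "drive_tool", "kwargs": {"angular": [[0, 0, 0], [0, 0, 0], [0, 0, 0], [0, 0, 0], [0, 0, 0], [0, 0, 0], [0, 0, 0], [0, 0, 0]], "linear": [[-0.2, 0, 0], [-0.4, 0, 0], [-0.6, 0, 0], [-0.8, 0, 0], [-1, 0, 0], [-1.2, 0, 0], [-1.5, 0, 0], [-1.8, 0, 0]], "fingers": [255, 255, 255, 255, 255, 255, 255, 255]}}

```text
time: 18.0
eef_pos: [557.0, 74.5, 25.8]
tool_rot: [-90.0, 0.0, 86.5]
contact_force: [0.5, 0.8, 1.2]
finger_gap: -0.3
```

{"fn": "drive_tool", "kwargs": {"angular": [[0, 0, 0], [0, 0, 0], [0, 0, 0], [0, 0, 0], [0, 0, 0], [0, 0, 0], [0, 0, 0], [0, 0, 0]], "linear": [[-0.4, 0, 0], [-0.8, 0, 0], [-1.5, 0, 0], [-3, 0, 0], [-5, 0, 0], [-8, 0, 0], [-11, 0, 0], [-12, 0, 0]], "fingers": [255, 255, 255, 255, 255, 255, 255, 255]}}

```text
time: 19.0
eef_pos: [556.2, 62.2, 25.8]
tool_rot: [-90.0, 0.0, 86.5]
contact_force: [-0.1, 0.3, -0.4]
finger_gap: -0.1
```

```bash
python3 look.py pics/sc15.png
```

```text
19.0 [556.24628387  62.24474599  25.7930238 ] [-0.13707729  0.2512611  -0.35312894]
```

View pics/sc15.png

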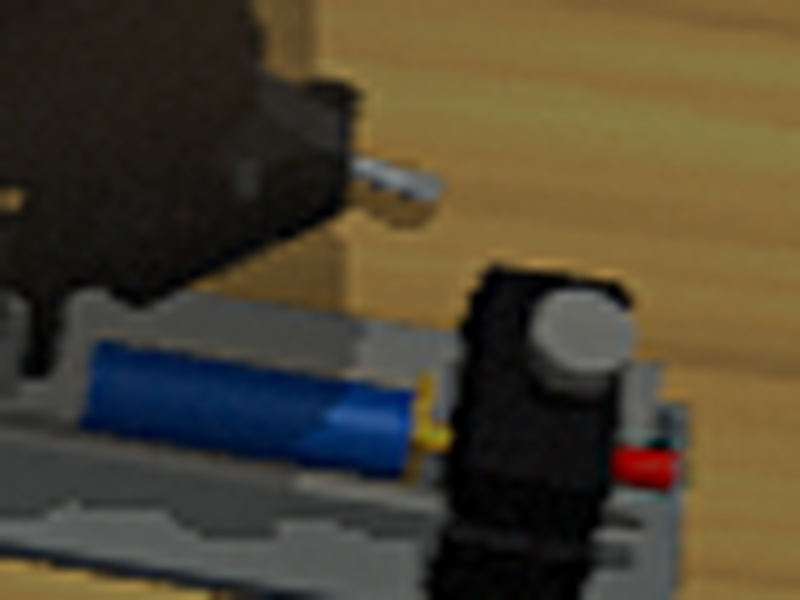

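The cell stays against the plate and the fingers are clear. I lift away.

{"fn": "drive_tool", "kwargs": {"angular": [[0, 0, 0], [0, 0, 0], [0, 0, 0], [0, 0, 0], [0, 0, 0], [0, 0, 0], [0, 0, 0], [0, 0, 0]], "linear": [[0, -8, 0], [0, -20, 0], [0, -40, 0], [0, -65, 0], [0, -90, 15], [0, -115, 50], [0, -135, 90], [0, -150, 130]], "fingers": [255, 255, 255, 255, 255, 255, 255, 255]}}

```text
time: 20.05
eef_pos: [425.4, 70.5, 177.5]
tool_rot: [-90.1, 0.0, 86.5]
contact_force: [-0.8, 0.2, 0.7]
finger_gap: 0.1
```

{"fn": "drive_tool", "kwargs": {"angular": [[0, 0, 0], [0, 0, 0], [0, 0, 0], [0, 0, 0], [0, 0, 0], [0, 0, 0], [0, 0, 0], [0, 0, 0]], "linear": [[35, -5, 10], [70, -10, 20], [105, -15, 25], [140, -20, 25], [170, -20, 25], [190, -20, 25], [200, -20, 25], [200, -20, 25]], "fingers": [255, 255, 255, 255, 255, 255, 255, 255]}}

```text
time: 21.05
eef_pos: [413.6, 271.6, 196.1]
tool_rot: [-90.0, 0.0, 86.6]
contact_force: [0.0, -0.7, 0.1]
finger_gap: 0.1
```

```bash
python3 look.py pics/sc16.png
python3 - <<'E'
from h import *
S=ctrl.grab_frame("scene");crop("scene",S,230,100,440,270,3.8,"pics/sc17.png")
T=ctrl.grab_frame("top");crop("top",T,225,140,375,260,5,"pics/tc17.png")
E
```

```text
21.05 [413.60754119 271.6066614  196.1086414 ] [ 0.02251855 -0.72603055  0.07998019]
```

View pics/sc16.png

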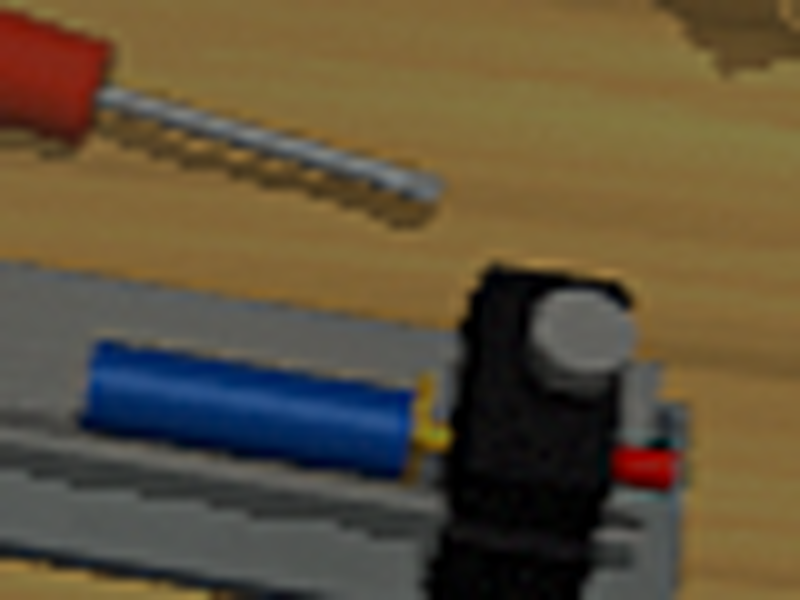

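View pics/sc17.png

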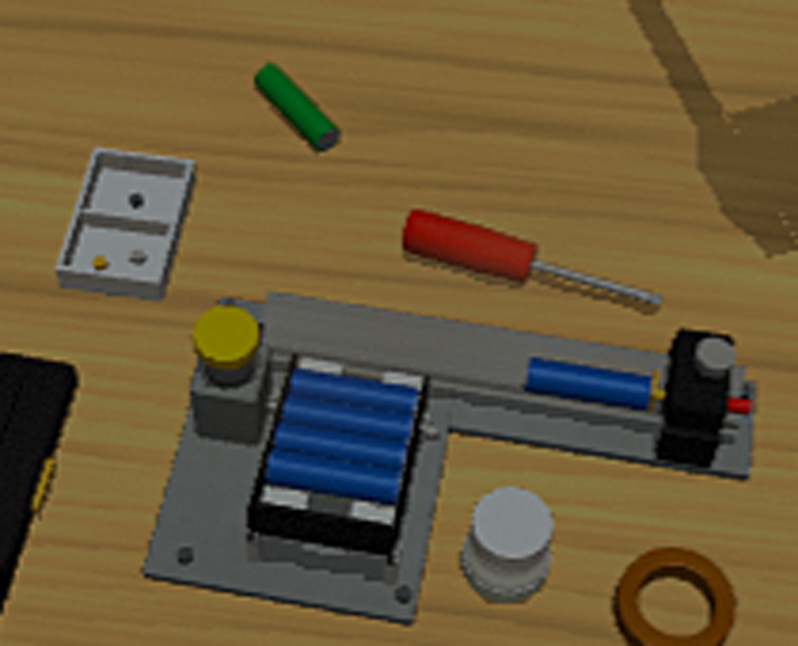

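View pics/tc17.png

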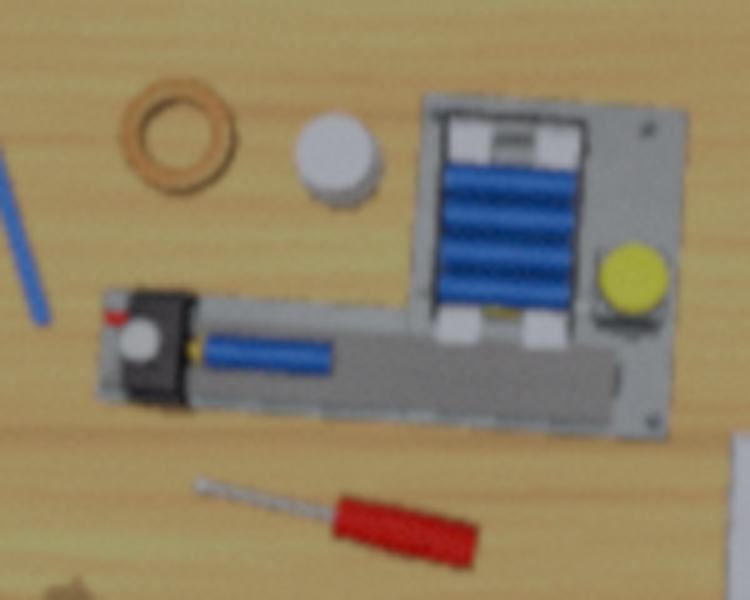

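Run:
```python
import cv2,numpy as np
for k in(12,13,14,15,16):
    im=cv2.imread(f"pics/sc{k}.png").astype(int)
    sub=im[376:392,380:470].mean(0); y=sub[:,2]+sub[:,1]-2*sub[:,0]
    w=np.clip(y-40,0,None); a=(w*np.arange(380,470)).sum()/w.sum()
    sub=im[400:450,300:460].mean(0); b=sub[:,0]-sub[:,2]
    print(k,a, np.round(b[90:130:3]))
```

```text
12 421.3371301669174 [  92.   89.   79.   71.   56.   24.  -18.  -59.  -92. -109. -105.  -93.
  -82.  -72.]
13 421.4604129950454 [ 91.  95.  94.  91.  83.  57.  18. -23. -62. -88. -98. -98. -94. -82.]
14 428.21664368872547 [  79.   82.   87.   94.   97.   88.   66.   38.    1.  -40.  -73.  -97.
 -111. -105.]
15 425.7836104513064 [ 106.  107.  108.  112.  110.   90.   55.   16.  -27.  -66.  -89. -101.
 -105.  -94.]
16 425.91359475727467 [ 103.  104.  105.  110.  108.   88.   54.   16.  -27.  -65.  -87. -100.
 -103.  -92.]
```

The plate is at 425.9 px against 421.4 px at rest, so the cell still holds it slightly pressed, and nothing changes between the last two frames. I hand in.

```bash
python3 -c "
from rig import ctrl
print(ctrl.hand_in())"
```

```text
the job is handed in; nothing more can be done
None
```

The job is done and handed in at about 21 s. I pressed the plunger fully down once (tip at 76.0 mm) and let it back up. One blue cell rolled into the rail, and I slid it left with closed fingertips until it touched the brass contact. I then backed off slowly and moved the arm clear.

**Contact:** after the fingers left, the contact plate stayed slightly pressed in, 425.9 px in the enlarged crop against 421.4 px at rest. The cell did not move between the last two frames. While pushing, the force was only about 1 N, which is within sensor noise, so the plate shift is the stronger evidence.

**Rest of the bench:** the last pictures show the plunger up and four cells in the magazine, moved up to the gate. The screwdriver, jar, reel, tray and green cell look unmoved. I did not check the rest of the bench closely in those pictures.

No check failed or disagreed.

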